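# Wear check of a mine-tub coupling: plate under the gauge, pin up to the camera

## Robot

A 6-joint arm with a two-finger parallel gripper is mounted at the origin on the work surface. World frame = base frame: x ahead of the robot, y to its left, z up, the work surface at z = 0. Lengths are in m, angles in rad, forces in N, time in s.
With the tool pointing down it reaches from about 0.3 to 0.75 m from the base axis. Payload 8.5 kg.
Tool frame: the origin (TCP) lies on the centre line of the jaws, within the pads' length; the fingertips stand 19 mm ahead of it and the grasp point (between the pads) is the TCP (bot.tips_ahead is the distance from the TCP to the fingertips, in m); z points along the fingers, y is the line along which they close (so a half turn about z gives the same grasp; the last joint's range is limited). The gripper opens to 85 mm and grips with 20 to 120 N. Pads are 22 mm wide; open, the fingers measure 114 mm over their backs; the gripper's body (76 mm by 85 mm) begins 54 mm behind the grasp point. The pads swing forward as they close: fully open they stand 13 mm farther back than shut.
Start: joints at [1.038, 0.381, 1.297, -0, 1.464, -0.215], TCP at [0.172, 0.522, 0.228] pointing down, gripper open.
Joint ranges: [-3.11, 3.11], [-0.89, 2.33], [0.22, 2.48], [-1.42, 4.56], [0.17, 2.85], [-2.88, 2.88]. Speed limits (rad/s): [2.39, 2.39, 3.14, 3.14, 3.14, 3.14].

## Interface

Orientations are given as [roll, pitch, yaw] about the fixed x, y, z axes, in that order (R = Rz(yaw) Ry(pitch) Rx(roll)).
In Python, from bench import monitor, vision, order, bot gives the robot as it stands. The module is installed in compiled form; this text tells all that it offers.
- The arm moves only by the tool play_rows, never from a script. Its argument "moves" is a list that holds one entry, the list of rows, each a list of 5 numbers: the shift along the tool's x, y, z in cm, then the turn about the tool's z in degrees, then the opening, from 0 (shut) to 1 (fully open). A call has 1 to 20 rows; each row shifts and turns the commanded pose from where the row before left it, along the tool's axes as they then stand; what a row does not reach is not made up. A row lasts 1/10 s, in which the tool goes at most 50 mm and 8.59 degrees, less where a joint would pass 70% of its speed; a pose out of reach is approached as far as the arm can. A call with a gripper value outside its range is refused whole. The fingers move at their own pace and stop on an object; the grip force is fixed at half the most. Time passes only in rows, so rows that do not move let the fingers close. It gives the time, the measured TCP pose, the force, the opening and the grip force at its end, in the units of the state.
- monitor.state(): the state, without advancing time (a new reading comes with each control period).
- vision.camera(name): name is "side" or "top" or "wrist"; returns the picture (384x512x3 uint8, red, green, blue); there is no depth.
- vision.camera_model(name): a dict with "vertical_fov" (degrees; the focal length in pixels is half the picture's height over the tangent of half this angle, whatever the lens; pixels are square), "cx", "cy" (the principal point, pixels), "eye" and "orientation" of the camera in the world. Camera axes: x right, y up, looking along -z (the intrinsics and any distortion apply to the point x, -y, -z); pixel columns grow to the right and rows downward; lengths in m; the calibration is good to about 2 mm. A picture is of the moment at which its call begins: read the wrist's pose just before it. camera_model takes no time and is no camera call; for the wrist camera it gives the pose at the moment of the call.
- order.hand_in(): hands the job in; it is judged then, once.
The state is a dict: "time": time; "qpos": joint angles; "joint_vel": joint speeds; "tau": joint torques, N m; "ee_pos": TCP position; "ee_rot": TCP orientation; "ft_force": force on the tool from outside, world axes, zero at the start; "moment": the same for the moment, N m; "grip_width": finger opening in m; "finger_force": force on a finger pad.
Only numpy, scipy, OpenCV 4.12 (cv2) and the standard library are available. Lean on these libraries where they do the work, as an engineer would, in place of code of your own. Each camera call takes 0.05 s, during which the arm holds its last target. There are 200 camera calls.

## Task

For the condition record of the mine-tub coupling, slide the steel coupling plate along the table (do not lift it, pin still in its socket) until the chalk dot lies under the tip of the gauge stand, and leave it there. Then draw the pin out of its socket and hold it in the air in front of the inspection camera: upright with its shank hanging down, the nose of its head pointing at the camera, the middle of the shank level with the lens, straight ahead of it and 15 cm away from it. Finish while still holding it there, steady, and do not bump the gauge or the camera or shift the other things on the table.

Things in the scene. Friction and masses are not known exactly. Their poses are not given: they have to be found in the camera images.
- work: Loose dark steel plate 220 x 60 x 6 mm, 0.85 kg, lying flat. Origin: centre of its underside; x along its length towards the chalk dot, z up. On top: a square socket tower (38 x 38 mm, top 46 mm above the table, centre x = -75 mm) and a rib (50 mm along x, 14 mm thick along y, top 40 mm above the table, centre x = -5 mm). Slides with ordinary friction.
- mark (a point): Centre of the chalk dot (white, 12 mm across) on the plate's upper face, 6 mm above the table; at x = +90 mm, y = 0 of work, near the end away from the tower. (Two steel bolt heads of the same width, at x = +45 mm, y = -18 and +18 mm, are not the mark.)
- rib (a point): Middle of the rib's top edge, 40 mm above the table; at x = -5 mm, y = 0 of work.
- socket (a point): Centre of the mouth of the socket's round hole (16 mm across, 40 mm deep, upright), on the tower's top 46 mm above the table; at x = -75 mm, y = 0 of work.
- pin: Loose steel pin, 90 g, standing in the socket, free to turn. Origin: lower end of the shank; z up its axis. Round shank 14 mm across, 38 mm long; collar 26 mm across, 5 mm thick, resting on the tower; flat head 24 mm tall, 14 mm thick (y), from x = -12 to +34 mm (+x end = nose). 67 mm tall in all; its origin starts 8 mm, its top 75 mm above the table.
- pin_shank (a point): Middle of the pin's shank, on its axis, 19 mm above the pin's origin.
- pin_nose (a point): End of the nose, at x = +34 mm, z = 55 mm in pin.
- gauge: Fixed gauge stand. Origin under its column (188 mm high); grey foot 80 x 90 x 18 mm. A bar 115 mm above the table runs to its -x to a dial (56 mm across, 22 mm thick, facing -x) with a spindle (9 mm across) straight down over the point 100 mm ahead of the column. The foot begins 65 mm behind the tip.
- tip (a point): The gauge's pointed tip, facing down, 16 mm above the table (the 6 mm plate passes freely beneath, 10 mm gap).
- camera: Inspection camera, fixed: black body 50 x 95 x 64 mm on an upright post with a round foot 90 mm across; top 244 mm above the table. Origin under the post, z up, it looks level along its own -x.
- lens (a point): Centre of the front of the camera's lens, 65 mm ahead (-x) of the post's axis, 200 mm above the table.
- focus (a point): Point in the air 150 mm straight ahead of the lens at lens height (x = -215 mm, z = 200 mm in camera): where the middle of the shank is to be held.
- hammer: Bystander: hammer lying flat, 200 mm long along x, handle end to -x.
- wrench: Bystander: wrench lying flat, 180 mm long along x.
- valve: Bystander: standing brass valve body, 44 mm across, 56 mm high, a stub 32 mm to its +x.
- brick: Bystander: brick sample 100 x 70 x 55 mm with a paper tag.
- tin: Bystander: aluminium can, 60 mm across, 70 mm high.
- mug: Bystander: white mug, 80 mm across, 85 mm high, handle to its +y.
- roller: Bystander: standing dark steel roller, 40 mm across, 90 mm high.
There are look-alikes about, which are no part of the job. Several things have the shape of the work; the one meant has the colours described above.

How it is judged:
By the outcome, as a careful person would: the job done as asked, in the order asked, and still so for the second after the job is handed in, while the arm keeps its last pose, push and grip.
It also fails if it takes over 61 s, if anything falls off the work surface, if the arm or the gripper's body presses on something with over 40 N, if the wrist force passes 120 N, or if a joint passes its speed limit or range.

## Working session

There is one attempt and no reset: what is moved stays moved. The work goes in short steps, Python scripts to look and compute and a tool call to move; the robot and the scene stay as the last step left them, time stands still between calls to the robot, and variables do not carry over. Pictures are saved under pics/ and viewed, at most 10 in all, crops included, and the job is handed in when it is done.

Besides the shell and the picture viewer there is one more tool, called by a JSON object that holds its "api" and its "payload". play_rows: Moves the arm, as the interface text tells. Its arguments: {"type":"object","properties":{"moves":{"type":"array"}},"required":["moves"]}

```bash
mkdir -p pics
python3 - <<'E'
from bench import monitor, vision, order, bot
import cv2
for n in("top","side","wrist"):
    m=vision.camera_model(n);print(n,m)
    im=vision.camera(n);cv2.imwrite(f"pics/{n}0.png",im[:,:,::-1])
s=monitor.state();print(s)
a=cv2.imread("pics/top0.png");cv2.imwrite("pics/top0b.png",cv2.resize(a,(800,600),interpolation=cv2.INTER_CUBIC))
a=cv2.imread("pics/side0.png");cv2.imwrite("pics/side0b.png",cv2.resize(a,(800,600),interpolation=cv2.INTER_CUBIC))
E
```

```text
top {'vertical_fov': 50.50203966302153, 'cx': 256.4389943817037, 'cy': 192.35668304709958, 'eye': array([0.28267981, 0.01933476, 1.44609827]), 'orientation': array([ 0.17625369,  0.00250206, -1.57647298])}
side {'vertical_fov': 43.813136744918566, 'cx': 249.24762682813153, 'cy': 193.22845362290786, 'eye': array([0.2457795 , 1.21152369, 0.88493911]), 'orientation': array([ 1.03024882,  0.01695477, -2.95290887])}
wrist {'vertical_fov': 59.67357400759576, 'cx': 254.23538887819882, 'cy': 195.57445699757662, 'eye': array([0.10444593, 0.54536615, 0.37330991]), 'orientation': array([-2.86806692e-01,  7.30852697e-04,  1.25359297e+00])}
{'time': 0.15, 'qpos': array([ 1.03770289e+00,  3.81070666e-01,  1.29800943e+00, -8.12397796e-06,
        1.46360900e+00, -2.15300068e-01]), 'joint_vel': array([ 0.00105241,  0.00023945, -0.00219935,  0.00144269,  0.00088101,
        0.00108333]), 'tau': array([ 2.01907824e-03, -4.48627210e+01, -2.31344622e+01, -1.62915017e-04,
        3.81090213e-03, -2.07821472e-05]), 'ee_pos': array([0.1717517 , 0.52226917, 0.22716386]), 'ee_rot': array([-3.14051980e+00, -2.26353684e-04,  2.82380003e+00]), 'ft_force': array([0.32529503, 0.64166624, 0.12614149]), 'moment': array([ 0.04282007,  0.01526951, -0.00378005]), 'finger_force': 0.0, 'grip_width': 0.08529310896624911}
```

View pics/top0b.png

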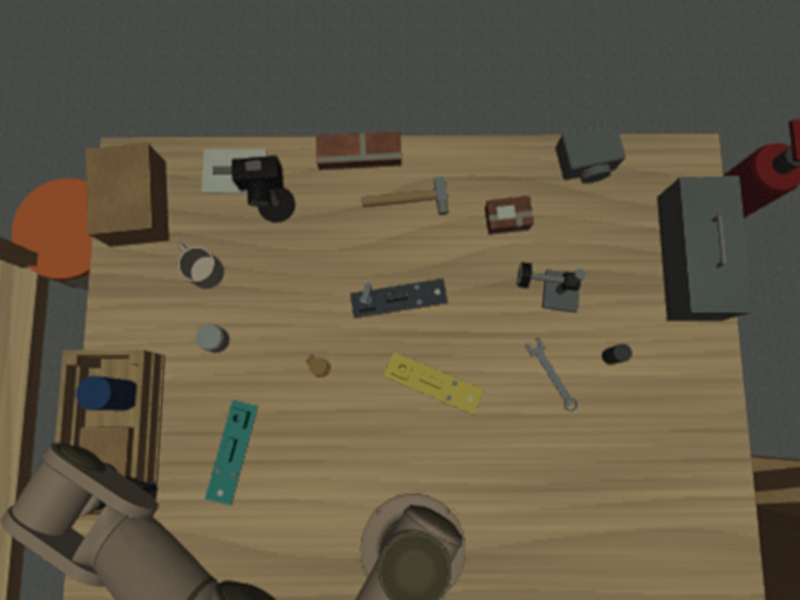

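View pics/side0b.png

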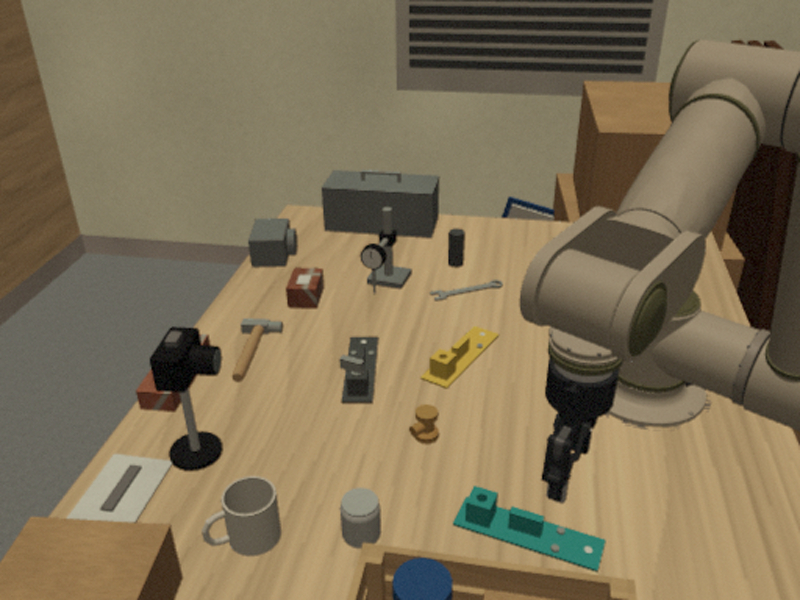

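The top view (800x600) shows the dark plate at (352..446, 280..317), with its tower near (367,293) and its dot at (437,291). The gauge dial is at (524,274) with its column at (575,278), and the inspection camera's foot is at (276,205). The side view shows the lens at (207,360), the spindle at (375,285) and the pin head at (352,362).

```bash
cat > h.py <<'E'
import numpy as np, cv2
from scipy.spatial.transform import Rotation as Ro
from bench import monitor, vision
def RM(e): return Ro.from_euler('xyz',e).as_matrix()
def f_(m): return 192/np.tan(np.radians(m['vertical_fov'])/2)
def proj(m,P):
    p=(np.atleast_2d(P)-m['eye'])@RM(m['orientation']); f=f_(m)
    return np.c_[m['cx']+f*p[:,0]/-p[:,2], m['cy']+f*p[:,1]/p[:,2]]
def ray(m,uv):
    f=f_(m); d=RM(m['orientation'])@np.array([(uv[0]-m['cx'])/f,-(uv[1]-m['cy'])/f,-1]); return m['eye'],d
def atz(m,uv,z):
    e,d=ray(m,uv); return e+d*(z-e[2])/d[2]
def tri(obs):
    A=0;b=0
    for m,uv in obs:
        e,d=ray(m,uv); d=d/np.linalg.norm(d); M=np.eye(3)-np.outer(d,d); A=A+M;b=b+M@e
    return np.linalg.solve(A,b)
def snap(n,fn=None):
    m=vision.camera_model(n); im=vision.camera(n)
    if fn: cv2.imwrite('pics/'+fn+'.png',im[:,:,::-1]); np.save('pics/'+fn+'.npy',m,allow_pickle=True)
    return m,im
def load(fn): return np.load('pics/'+fn+'.npy',allow_pickle=True).item(), cv2.imread('pics/'+fn+'.png')
E
python3 - <<'E'
from h import *
T=vision.camera_model('top');S=vision.camera_model('side')
k=.64
g=lambda u,v:(u*k,v*k)
for n,m,u,v,z in [('dot',T,437,291,.006),('dotS',S,362,342,.006),('tower',T,367,293,.06),('camfoot',T,276,205,.006),('camfootS',S,196,450,.006),('hammer',T,400,197,.01),('valve',T,318,366,.05),('tin',T,212,335,.07),('mug',T,198,262,.08),('brick',T,510,214,.05),('foot',T,561,290,.018),('tipS',S,374,291,.016),('wr',T,552,375,.005),('dial',T,524,274,.115),('coltop',T,580,272,.188)]:
    print(n,atz(m,g(u,v),z).round(3))
E
```

```text
dot [ 0.561 -0.062  0.006]
dotS [ 0.561 -0.054  0.006]
tower [0.547 0.096 0.06 ]
camfoot [0.77  0.315 0.006]
camfootS [0.773 0.319 0.006]
hammer [0.787 0.022 0.01 ]
valve [0.387 0.203 0.05 ]
tin [0.454 0.433 0.07 ]
mug [0.615 0.468 0.08 ]
brick [ 0.731 -0.229  0.05 ]
foot [ 0.559 -0.345  0.018]
tipS [ 0.577 -0.251  0.016]
wr [ 0.367 -0.318  0.005]
dial [ 0.576 -0.243  0.115]
coltop [ 0.563 -0.342  0.188]
```

{"api": "play_rows", "payload": {"moves": [[[-3.1, -1.93, -0.66, 0, 1], [-3.1, -1.93, -0.66, 0, 1], [-3.1, -1.93, -0.66, 0, 1], [-3.1, -1.93, -0.66, 0, 1], [-3.1, -1.93, -0.66, 0, 1], [-3.1, -1.93, -0.66, 0, 1], [-3.1, -1.93, -0.66, 0, 1], [-3.1, -1.93, -0.66, 0, 1], [-3.1, -1.93, -0.66, 0, 1], [-3.1, -1.93, -0.66, 0, 1], [-3.1, -1.93, -0.66, 0, 1], [-3.1, -1.93, -0.66, 0, 1], [-3.1, -1.93, -0.66, 0, 1], [-3.1, -1.93, -0.66, 0, 1]]]}}

```text
time: 1.55
ee_pos: [0.5004, 0.1288, 0.3201]
ee_rot: [-3.141, -0.0, 2.824]
ft_force: [-1.1, 0.8, -0.0]
grip_width: 0.0853
finger_force: 0.0
```

{"api": "play_rows", "payload": {"moves": [[[0, 0, 0, 8, 1], [0, 0, 0, 8, 1], [0, 0, 0, 8, 1], [0, 0, 0, 8, 1], [0, 0, 0, 8, 1], [0, 0, 0, 8, 1], [0, 0, 0, 8, 1], [0, 0, 0, 8, 1], [0, 0, 0, 8, 1], [0, 0, 0, 0, 1], [0, 0, 0, 0, 1]]]}}

```text
time: 2.65
ee_pos: [0.4996, 0.1302, 0.3199]
ee_rot: [-3.141, 0.0, 1.571]
ft_force: [-1.0, 0.3, 0.2]
grip_width: 0.0857
finger_force: 0.0
```

Run:
```python
from h import *
m,im=snap('wrist','w1')
print(m['eye'],m['orientation']); s=monitor.state(); print(s['ee_pos'],s['ee_rot'],s['qpos'])
snap('top','t1');snap('side','s1')
cv2.imwrite('pics/w1b.png',cv2.resize(im[:,:,::-1],(800,600),interpolation=cv2.INTER_CUBIC))
```

```text
[0.50055946 0.20253726 0.46607977] [-0.28618163 -0.00034621  0.00069485]
[0.49964689 0.130163   0.31990795] [-3.14130302e+00  1.57750392e-05  1.57051117e+00] [ 2.52678027e-02  2.70193002e-01  1.19821575e+00 -8.41411306e-06
  1.67347384e+00  2.55521047e-02]
```

View pics/w1b.png

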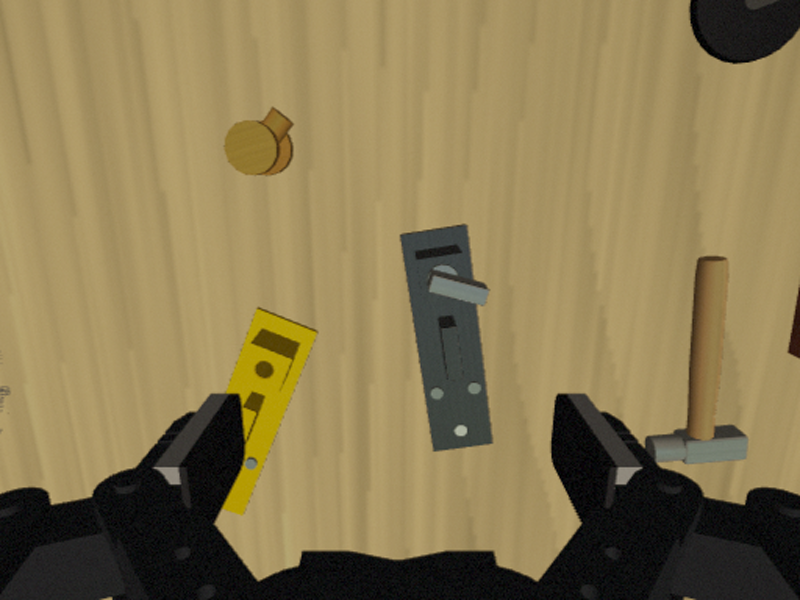

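The wrist view shows the dark plate with its dot at (460,431) and bolts at (437,394) and (474,388). The pin head runs from (430,285) to (488,293), with its nose towards +x. The gauge is hidden behind the gripper, so I'll move over to see it.

{"api": "play_rows", "payload": {"moves": [[[-3, 0.4, 0, 0, 1], [-3, 0.4, 0, 0, 1], [-3, 0.4, 0, 0, 1], [-3, 0.4, 0, 0, 1], [-3, 0.4, 0, 0, 1], [0, 0, 0, 0, 1], [0, 0, 0, 0, 1]]]}}

```text
time: 3.5
ee_pos: [0.5191, -0.0201, 0.3199]
ee_rot: [-3.141, -0.0, 1.567]
ft_force: [-0.0, 0.5, 0.8]
grip_width: 0.0855
finger_force: 0.0
```

Run:
```python
from h import *
snap('wrist','w2'); print(monitor.state()['ee_pos'])
```

```text
[ 0.51906231 -0.01942845  0.32002692]
```

{"api": "play_rows", "payload": {"moves": [[[-3, 0, 0, 0, 1], [-3, 0, 0, 0, 1], [-3, 0, 0, 0, 1], [0, 0, 0, 0, 1], [0, 0, 0, 0, 1]]]}}

```text
time: 4.05
ee_pos: [0.5188, -0.1091, 0.32]
ee_rot: [-3.142, -0.0, 1.568]
ft_force: [0.3, 0.5, 0.2]
grip_width: 0.0852
finger_force: 0.0
```

Run:
```python
from h import *
snap('wrist','w3'); print(monitor.state()['ee_pos'])
m,im=snap('side','s2'); a=load('w2')[1];b=load('w3')[1]
T=load('t1')[1]
c=lambda i,x,y,w,h:cv2.resize(i[y:y+h,x:x+w],(400,300),interpolation=cv2.INTER_CUBIC)
S=load('s1')[1]
m2,_=load('w2');m3,_=load('w3');P=[.577,-.25,.016]
for mm in(m2,m3,load('s1')[0]):print(proj(mm,P))
cv2.imwrite('pics/mosa.png',np.vstack([np.hstack([c(a,192,192,256,192),c(b,192,192,256,192)]),np.hstack([c(S,200,120,128,96),c(S,70,190,128,96)])]))
```

```text
[ 0.51884174 -0.10866273  0.3201846 ]
[[291.42869152 301.03813824]]
[[293.18518724 248.31212724]]
[[239.19233638 186.32441163]]
```

View pics/mosa.png

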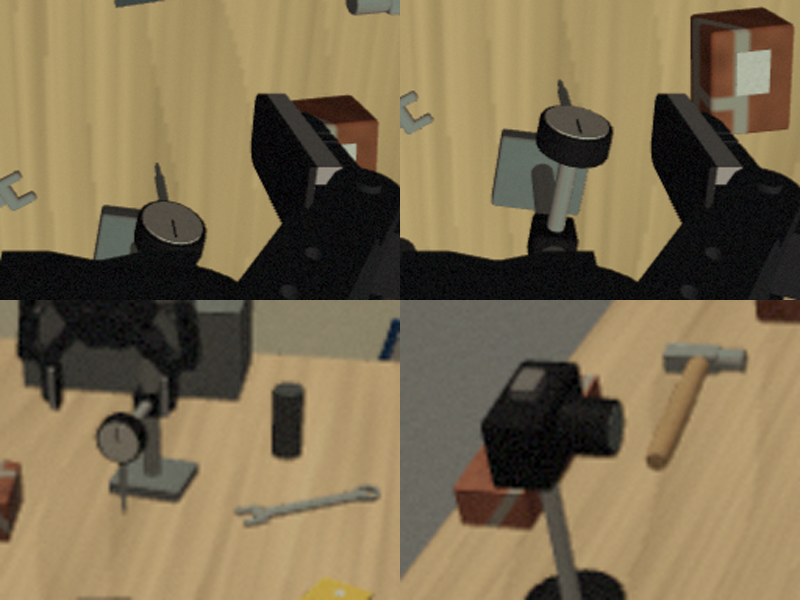

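Tip pixels, from the mosaic: (157,163) in w2, (161,81) in w3 and (124,213) in the side crop. The lens front is at about (208,125) in its side crop.

Run:
```python
from h import *
from scipy.optimize import least_squares
w1,w2,w3,s=[load(n)[0] for n in('w1','w2','w3','s1')]
o=[(w2,(292.5,296.3)),(w3,(295,243.8)),(s,(239.7,188.2))]
print('tip',tri(o[:2]),tri(o),[atz(m,u,.016) for m,u in o])
pts=np.array([[90,0,6],[45,-18,6],[45,18,6],[-110,30,6],[-110,-30,6],[110,-30,6],[110,30,6]])/1e3
# image (800-scale) ; +x of plate is down/-y ; +y of plate = world +x (right)
uv=np.array([[460.5,431],[437,394],[474.5,388],[467,225],[401,234],[434,451],[492,442.5]])*.64
def W(p): c,q=np.cos(p[2]),np.sin(p[2]); return np.c_[p[0]+c*pts[:,0]-q*pts[:,1],p[1]+q*pts[:,0]+c*pts[:,1],pts[:,2]]
r=least_squares(lambda p:(proj(w1,W(p))-uv).ravel(),[.555,.02,-1.5])
print(r.x,np.degrees(r.x[2]),(proj(w1,W(r.x))-uv).round(2)); print('mark',W(r.x)[0]); p=r.x
c,q=np.cos(p[2]),np.sin(p[2])
print('rib',p[0]-.005*c,p[1]-.005*q,'sock',p[0]-.075*c,p[1]-.075*q)
# pin from pixel w1: head top corners
for u in [(432,276),(488,290),(430,292),(486,304)]: print(atz(w1,np.array(u)*.64,.075))
T=load('t1'); print(proj(T[0],[[p[0]-.075*c,p[1]-.075*q,.06],W(p)[0]]))
# pixel refine: crop of pin, w1
im=load('w1')[1]; a=im[160:205,255:325]; b=T[1][165:215,215:300]
sd=load('s1')[1]; 
print(proj(s,[[p[0]-.075*c,p[1]-.075*q,.06]]))
```

```text
tip [ 0.57963022 -0.24521805  0.01059829] [ 0.57793904 -0.2456629   0.01045798] [array([ 0.5784117 , -0.24163662,  0.016     ]), array([ 0.5794377 , -0.24278721,  0.016     ]), array([ 0.57242811, -0.23711346,  0.016     ])]
[ 0.54985819  0.02770826 -1.41813805] -81.25332529287701 [[ 0.16 -0.31]
 [-0.18 -1.36]
 [-0.4  -0.84]
 [ 0.61 -0.08]
 [-0.44  0.77]
 [-0.46  0.78]
 [ 0.7   1.07]]
mark [ 0.56354413 -0.06124507  0.006     ]
rib 0.5490978602298514 0.03265011076501743 sock 0.5384532385434766 0.10183603439948198
[0.5274049 0.1111173 0.075    ]
[0.5708908  0.10005272 0.075     ]
[0.52610473 0.0984271  0.075     ]
[0.5698929  0.08878629 0.075     ]
[[233.19596347 189.9690449 ]
 [279.35751271 185.562238  ]]
[[227.07116816 233.68743578]]
```

{"api": "play_rows", "payload": {"moves": [[[2, 0.4, 2, -1.27, 1], [2, 0.4, 2, -1.27, 1], [2, 0.4, 2, -1.27, 1], [2, 0.4, 2, -1.27, 1], [2, 0.4, 2, -1.27, 1], [2, 0.4, 2, -1.27, 1], [2, 0.4, 2, -1.27, 1], [0, 0, 0, 0, 1], [0, 0, 0, 0, 1]]]}}

```text
time: 5.05
ee_pos: [0.538, 0.0322, 0.1806]
ee_rot: [3.141, 0.0, 1.724]
ft_force: [0.3, 0.3, 0.8]
grip_width: 0.0852
finger_force: 0.0
```

Run:
```python
from h import *
m,im=snap('wrist','w4'); s=monitor.state(); print(s['ee_pos'],s['ee_rot'])
cv2.imwrite('pics/w4b.png',cv2.resize(im[:,:,::-1],(800,600),interpolation=cv2.INTER_CUBIC))
```

```text
[0.53828913 0.03154818 0.18102629] [3.14014318e+00 6.99400071e-04 1.72292162e+00]
```

View pics/w4b.png

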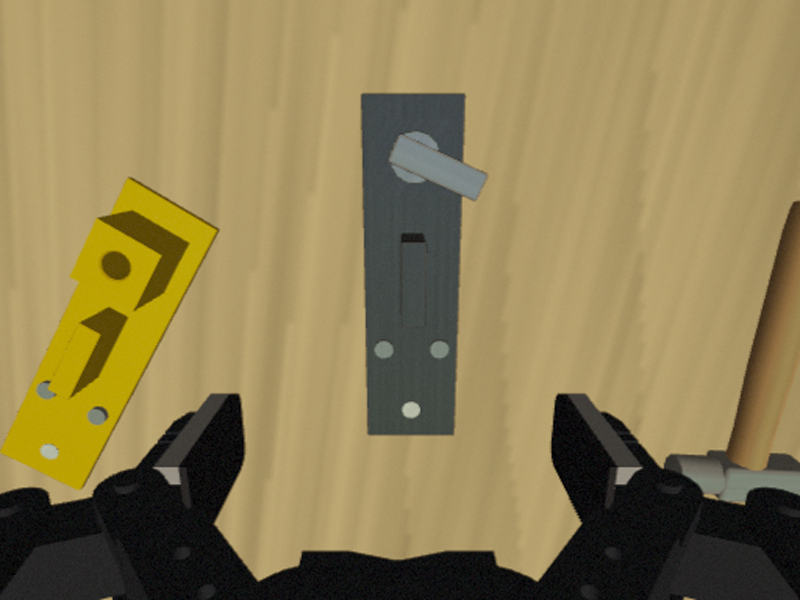

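The view shows the dot at (411,410), the bolts at (384,349) and (439,349), and the plate corners at (361,94), (465,93), (368,435) and (454,434). The rib top spans x 401–427, y 243–327. The pin head's top corners are (403,135), (488,174), (476,200) and (391,160).

```bash
cat > fit.py <<'E'
from h import *
from scipy.optimize import least_squares
pts=np.array([[90,0,6],[45,-18,6],[45,18,6],[-110,30,6],[-110,-30,6],[110,-30,6],[110,30,6]])/1e3
def Wp(p,P=pts): c,q=np.cos(p[2]),np.sin(p[2]); return np.c_[p[0]+c*P[:,0]-q*P[:,1],p[1]+q*P[:,0]+c*P[:,1],P[:,2]]
def blob(im,u,v,r=8):
    g=cv2.cvtColor(im,cv2.COLOR_BGR2GRAY).astype(float); u,v=int(round(u)),int(round(v)); w=g[v-r:v+r+1,u-r:u+r+1]
    w=np.clip(w-np.median(w)-15,0,None); y,x=np.mgrid[-r:r+1,-r:r+1]; return u+(w*x).sum()/w.sum(), v+(w*y).sum()/w.sum()
E
python3 - <<'E'
from fit import *
m,im=load('w4'); m1,im1=load('w1')
uv=np.array([[411,410],[384,349],[439,349],[465,93],[361,94],[368,435],[454,434]])*.64
for i in range(3): uv[i]=blob(im,*uv[i])
print(uv[:3]/.64)
r=least_squares(lambda p:(proj(m,Wp(p))-uv).ravel(),[.555,.02,-1.4]);p=r.x
print(p,np.degrees(p[2]),(proj(m,Wp(p))-uv).round(2).tolist())
print('mark,rib,socket',Wp(p,np.array([[90,0,6],[-5,0,40],[-75,0,46]])/1e3))
b1=blob(im1,460*.64,431*.64,6); print('dot 2view',tri([(m,uv[0]),(m1,b1)]), 'bolt', tri([(m,uv[1]),(m1,blob(im1,437*.64,394*.64,6))]))
rb=np.array([[-30,7,40],[20,7,40],[20,-7,40],[-30,-7,40]])/1e3
print('rib px pred',proj(m,Wp(p,rb))/.64)
# rib far end edge y=327,243 -> two-view rib top corners, w1
print('rib w1 pred',proj(m1,Wp(p,rb))/.64)
hd=np.array([[-12,-7,75],[34,-7,75],[34,7,75],[-12,7,75]])/1e3
huv=np.array([[403,135],[488,174],[476,200],[391,160]])*.64
best=None
for h0 in(.075,):
  for hd_ in(hd,hd*[1,-1,1]):
    q=least_squares(lambda q:(proj(m,Wp(q,hd_))-huv).ravel(),[.54,.1,-.3]); print('pin',q.x,np.degrees(q.x[2]),q.cost)
# pin head height from two views (corner nose)
h1=np.array([[430,276],[489,290],[486,304],[430,291]])*.64
for a,b in zip(huv,h1): print(tri([(m,a),(m1,b)]))
E
```

```text
[[410.31360554 409.19811321]
 [383.11165317 349.10714286]
 [438.79126931 348.95695014]]
[ 0.54912798  0.02790096 -1.41526338] -81.08861867087849 [[0.34, 0.32], [0.4, -0.9], [-0.05, -0.87], [0.22, 0.23], [-0.47, -0.29], [-0.51, 0.62], [0.1, 1.14]]
mark,rib,socket [[ 0.56306958 -0.06101266  0.006     ]
 [ 0.54835345  0.03284061  0.04      ]
 [ 0.53750999  0.10199565  0.046     ]]
dot 2view [ 0.56266304 -0.05996344  0.00727895] bolt [ 0.53803211 -0.01880821  0.0099074 ]
rib px pred [[426.34668999 242.53136054]
 [425.13816227 328.31302287]
 [400.95720273 328.36111032]
 [400.98189471 242.57958781]]
rib w1 pred [[456.1225994  326.3152059 ]
 [463.05465053 379.18907662]
 [447.3744826  381.42972541]
 [439.96573336 328.6963774 ]]
pin [ 0.53824104  0.10238265 -0.26495685] -15.180908973934697 726.2275637337848
pin [ 0.5382505   0.10258014 -0.26555156] -15.214983352039072 6.896571207064025
[0.52780902 0.11101867 0.0729211 ]
[0.5714155  0.10033457 0.07607132]
[0.56985313 0.08749723 0.07064056]
[0.52590604 0.09965723 0.07671128]
```

{"api": "play_rows", "payload": {"moves": [[[0, 0.34, 2.5, 0, 1], [0, 0.34, 2.5, 0, 1], [0, 0.34, 2.5, 0, 1], [0, 0, 2.5, 0, 1], [0, 0, 2, 0, 1], [0, 0, 1.2, 0, 1], [0, 0, 1, 0, 1], [0, 0, 0, 0, 1], [0, 0, 0, 0, 1]]]}}

```text
time: 6.0
ee_pos: [0.5485, 0.0328, 0.0388]
ee_rot: [3.14, 0.0, 1.722]
ft_force: [0.5, 0.8, 0.4]
grip_width: 0.0852
finger_force: 0.0
```

{"api": "play_rows", "payload": {"moves": [[[0, 0, 0, 0, 0.5], [0, 0, 0, 0, 0.4], [0, 0, 0, 0, 0.3], [0, 0, 0, 0, 0.25], [0, 0, 0, 0, 0.2], [0, 0, 0, 0, 0.15], [0, 0, 0, 0, 0.1], [0, 0, 0, 0, 0], [0, 0, 0, 0, 0], [0, 0, 0, 0, 0], [0, 0, 0, 0, 0]]]}}

```text
time: 7.1
ee_pos: [0.5481, 0.0329, 0.038]
ee_rot: [3.142, 0.0, 1.722]
ft_force: [-0.2, -0.9, 0.3]
grip_width: 0.0003
finger_force: 0.0
```

Run:
```python
from h import *
from bench import bot
s=monitor.state();print(s['ee_pos'],s['ee_rot'],s['ft_force'],s['moment'],s['grip_width'],s['finger_force'],bot.tips_ahead)
```

```text
[0.54805687 0.03294877 0.03801313] [3.14156034e+00 4.10330207e-05 1.72231086e+00] [-0.18977278 -0.85757672  0.25734644] [0.02822126 0.01169178 0.05462274] 0.0002603148794410262 0.0 0.019
```

The fingers closed on nothing, so I'll look.

Run:
```python
from h import *
m,im=snap('wrist','w5');S,si=snap('side','s5')
P=[[.5484,.0328,.04]];print(proj(m,P),proj(S,P))
u,v=proj(S,P)[0].astype(int)
a=cv2.resize(im[:,:,::-1],(400,300)); b=cv2.resize(si[v-48:v+48,u-64:u+64,::-1],(400,300),interpolation=cv2.INTER_CUBIC)
cv2.imwrite('pics/m5.png',np.hstack([a,b]))
```

```text
[[252.63008509 256.2413583 ]] [[229.25952458 225.7056981 ]]
```

View pics/m5.png

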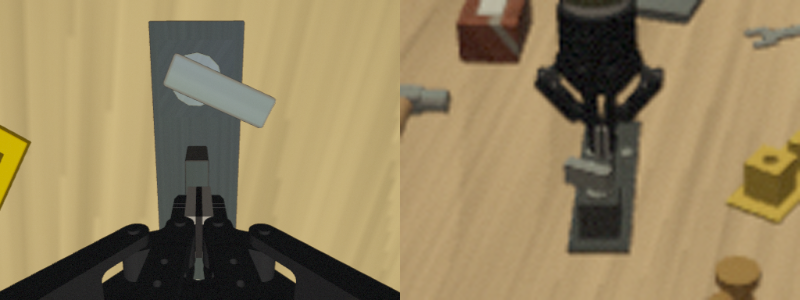

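Run:
```python
from h import *
m,im=load('w5');S,si=load('s5')
x,y=.54806,.03295
P=[[x,y,z] for z in(.01,.019,.038,.057,.07)]
print(proj(m,P),proj(S,P))
tx=np.array([np.cos(1.7223),np.sin(1.7223),0])*.011
print(proj(m,np.array(P)+tx))
a=cv2.resize(im[160:384,180:330],(400,597),interpolation=cv2.INTER_CUBIC)
u,v=proj(S,[[x,y,.03]])[0].astype(int)
b=cv2.resize(si[v-30:v+30,u-20:u+20],(400,597),interpolation=cv2.INTER_CUBIC);print(u,v)
cv2.imwrite('pics/m6.png',cv2.convertScaleAbs(np.hstack([a,b]),alpha=2))
```

```text
[[252.27628815 231.48692748]
 [252.19443689 237.97526859]
 [251.99275437 253.9626223 ]
 [251.73946298 274.04100624]
 [251.52523042 291.02320049]] [[229.72445547 233.63709451]
 [229.61469561 231.2861971 ]
 [229.38072116 226.27480313]
 [229.14363017 221.19665737]
 [228.97958209 217.68298503]]
[[252.25551112 212.93940123]
 [252.17119328 218.63151666]
 [251.9628465  232.6965583 ]
 [251.69999709 250.44095494]
 [251.4766406  265.51927003]]
229 228
```

View pics/m6.png

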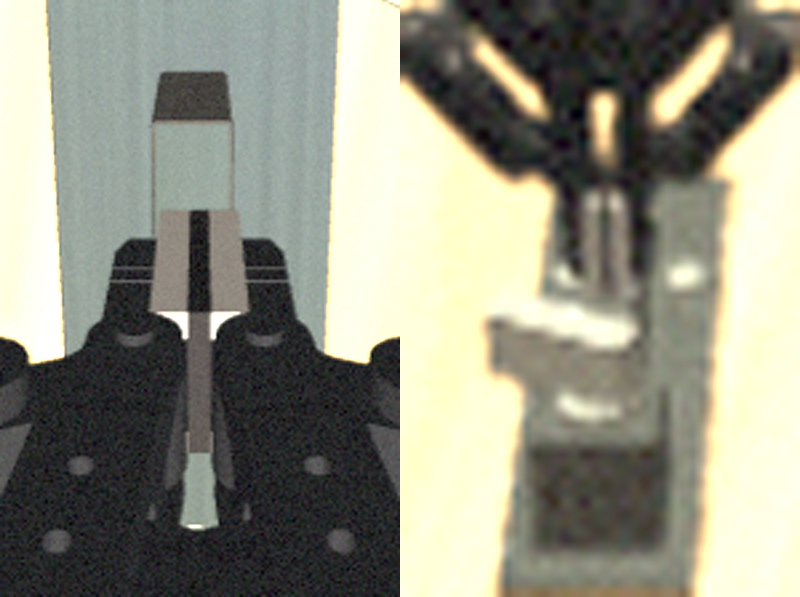

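The picture shows the shut fingers above the rib: the tips project at row 238.7, which puts them at z≈0.044. So the tips stand near TCP height rather than 19 mm ahead. The open-jaw pixels in w4 agree with this. I'll open, go 2.2 cm lower and close again.

{"api": "play_rows", "payload": {"moves": [[[0, 0, 0, 0, 0.6], [0, 0, 0, 0, 0.6], [0, 0, 0, 0, 0.6], [0, 0, 0, 0, 0.6], [0, 0, 0, 0, 0.6], [0, 0, 1, 0, 0.6], [0, 0, 0.6, 0, 0.6], [0, 0, 0.6, 0, 0.6], [0, 0, 0, 0, 0.6]]]}}

```text
time: 8.1
ee_pos: [0.5475, 0.033, 0.0149]
ee_rot: [-3.14, -0.001, 1.722]
ft_force: [0.1, -0.7, 0.6]
grip_width: 0.0514
finger_force: 0.0
```

{"api": "play_rows", "payload": {"moves": [[[0, 0, 0, 0, 0.45], [0, 0, 0, 0, 0.35], [0, 0, 0, 0, 0.3], [0, 0, 0, 0, 0.25], [0, 0, 0, 0, 0.22], [0, 0, 0, 0, 0.2], [0, 0, 0, 0, 0.2]]]}}

```text
time: 8.8
ee_pos: [0.548, 0.033, 0.0161]
ee_rot: [3.142, 0.0, 1.722]
ft_force: [-0.7, 0.1, -0.3]
grip_width: 0.0168
finger_force: 0.0
```

Run:
```python
from h import *
s=monitor.state();print(s['ee_pos'],s['ft_force'],s['grip_width'],s['finger_force'])
m,im=snap('wrist','w6'); S,si=snap('side','s6')
x,y=.548,.033
a=cv2.resize(im[160:384,180:330],(400,597),interpolation=cv2.INTER_CUBIC)
b=cv2.resize(si[198:258,209:249],(400,597),interpolation=cv2.INTER_CUBIC)
cv2.imwrite('pics/m7.png',cv2.convertScaleAbs(np.hstack([a,b[:,:,:]])[:,:,::-1],alpha=2))
```

```text
[0.548046   0.03295033 0.01606009] [-0.7471375   0.12629502 -0.34533582] 0.01678332811989286 0.0
```

View pics/m7.png

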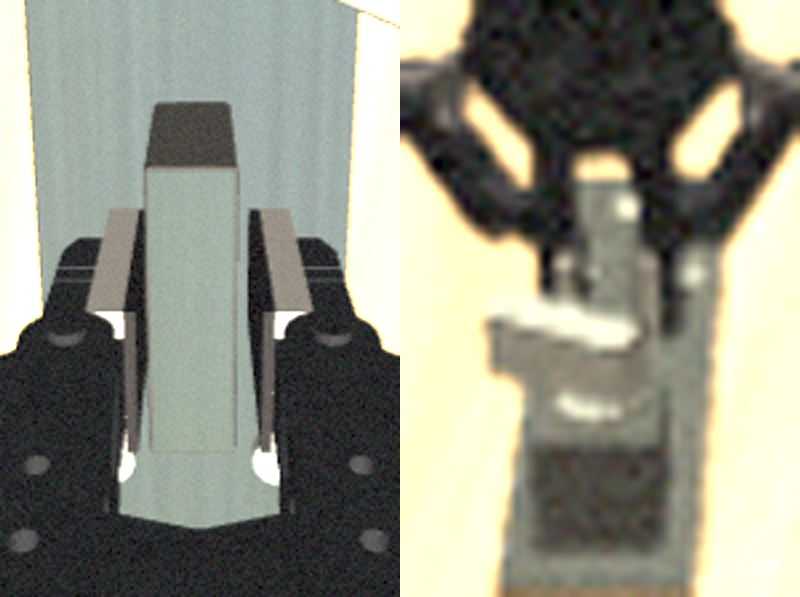

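The rib (147–237) now stands between the pads (inner faces at 143 and 249). Closing.

{"api": "play_rows", "payload": {"moves": [[[0, 0, 0, 0, 0.15], [0, 0, 0, 0, 0.1], [0, 0, 0, 0, 0], [0, 0, 0, 0, 0], [0, 0, 0, 0, 0]]]}}

```text
time: 9.4
ee_pos: [0.5477, 0.0329, 0.0162]
ee_rot: [-3.141, 0.0, 1.723]
ft_force: [-3.5, -0.2, 5.7]
grip_width: 0.0127
finger_force: 59.6
```

Run:
```python
from h import *
s=monitor.state();print(s['ee_pos'],s['ee_rot'],s['ft_force'],s['grip_width'],s['finger_force'])
p=s['ee_pos'][:2]; th=s['ee_rot'][2]-np.pi
# plate x dir = -tool x ; assume TCP at rib centre along plate x as fitted
rib=np.array([.54835,.03284]); X=np.array([np.cos(th),np.sin(th)]); Y=np.array([-X[1],X[0]])
mark=rib+ .095*np.array([np.cos(-1.41526),np.sin(-1.41526)])
tip=np.array([.579,-.2425]); d=tip-mark; tx=-X; ty=np.array([np.sin(s['ee_rot'][2]),-np.cos(s['ee_rot'][2])])
print('mark',mark,'d',d,'tool',d@tx*100,d@ty*100)
```

```text
[0.54770162 0.03294679 0.01619341] [-3.14094788e+00  2.19833804e-05  1.72254447e+00] [-3.51009189 -0.24878802  5.65305193] 0.01266647189750574 59.58309888839722
mark [ 0.56306645 -0.06101322] d [ 0.01593355 -0.18148678] tool -18.18098153237102 -1.168425767184267
```

{"api": "play_rows", "payload": {"moves": [[[-0.5, -0.06, 0, 0, 0], [-1, -0.06, 0, 0, 0], [-1, -0.06, 0, 0, 0], [-1, -0.06, 0, 0, 0], [-1, -0.06, 0, 0, 0], [-1, -0.06, 0, 0, 0], [-1, -0.06, 0, 0, 0], [-1, -0.06, 0, 0, 0], [-1, -0.06, 0, 0, 0], [-1, -0.06, 0, 0, 0], [-1, -0.06, 0, 0, 0], [-1, -0.06, 0, 0, 0], [-1, -0.06, 0, 0, 0], [-1, -0.06, 0, 0, 0], [-1, -0.06, 0, 0, 0], [-1, -0.06, 0, 0, 0], [-1, -0.06, 0, 0, 0], [-1, -0.06, 0, 0, 0], [-0.5, -0.06, 0, 0, 0], [0, 0, 0, 0, 0]]]}}

```text
time: 11.4
ee_pos: [0.5642, -0.1468, 0.0162]
ee_rot: [3.141, -0.0, 1.722]
ft_force: [-0.7, 1.1, 4.1]
grip_width: 0.0131
finger_force: 59.6
```

Run:
```python
from h import *
s=monitor.state();print(s['ee_pos'],s['ee_rot'],s['ft_force'],s['grip_width'],s['finger_force'])
S,si=snap('side','s8');T,ti=snap('top','t8');snap('wrist','w8')
P=[[.579,-.2425,.006],[.579,-.2425,.016]]
us=proj(S,P)[0].astype(int);ut=proj(T,P)[0].astype(int);print(us,ut,proj(S,P),proj(T,P))
c=lambda i,u:cv2.resize(i[u[1]-24:u[1]+36,u[0]-20:u[0]+20,::-1],(400,600),interpolation=cv2.INTER_CUBIC)
cv2.imwrite('pics/m8.png',cv2.convertScaleAbs(np.hstack([c(si,us),c(ti,ut)]),alpha=1.5))
```

```text
[ 0.56424822 -0.1467897   0.01621312] [ 3.14070228e+00 -1.88489800e-04  1.72171654e+00] [-0.66356119  1.13493641  4.05134976] 0.013104361610940665 59.55005943775177
[238 189] [329 181] [[238.30453568 189.69195355]
 [238.22500327 187.30954606]] [[329.50997938 181.05530835]
 [329.99589555 180.4900219 ]]
```

View pics/m8.png

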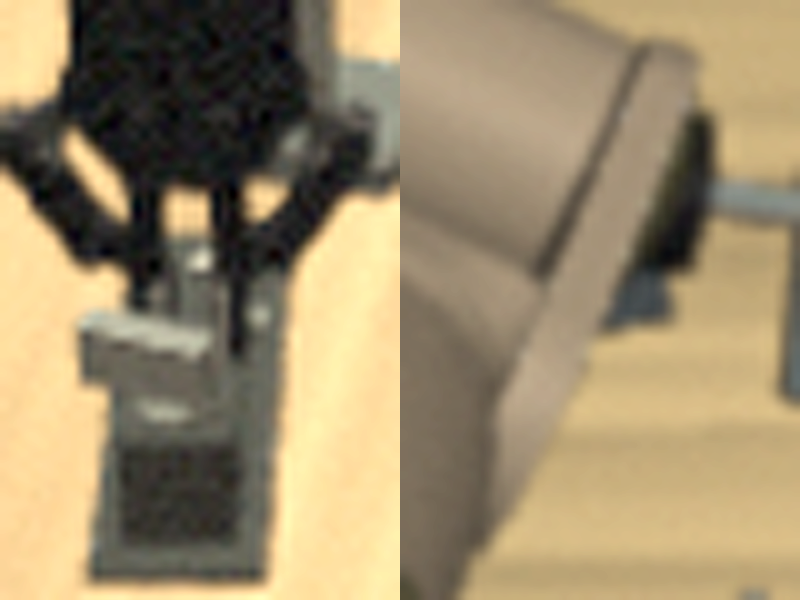

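Both views of the dot are hidden by the arm. I'll nudge the last 2 mm, release, rise and look from above.

{"api": "play_rows", "payload": {"moves": [[[-0.1, 0, 0, 0, 0], [-0.1, 0, 0, 0, 0], [0, 0, 0, 0, 0], [0, 0, 0, 0, 0.2], [0, 0, 0, 0, 0.3], [0, 0, 0, 0, 0.4], [0, 0, 0, 0, 0.4], [0, 0, -1, 0, 0.4], [0, 0, -2, 0, 0.4], [0, 0, -3, 0, 0.4], [0, 0, -3, 0, 0.4]]]}}

```text
time: 12.65
ee_pos: [0.5641, -0.1487, 0.1076]
ee_rot: [-3.141, -0.0, 1.722]
ft_force: [-0.7, -0.6, -0.5]
grip_width: 0.0343
finger_force: 0.0
```

{"api": "play_rows", "payload": {"moves": [[[1, -0.24, -3, 1.1, 1], [1.5, -0.24, -3, 1.1, 1], [1.5, -0.24, -3, 1.1, 1], [1.5, -0.24, -3, 1.1, 1], [1.5, -0.24, -3, 1.1, 1], [1.5, -0.24, -3, 1.1, 1], [1.5, -0.24, -3, 1.1, 1], [1.5, -0.24, -0.4, 1.1, 1], [1.5, 0, 0, 0, 1], [0, 0, 0, 0, 1], [0, 0, 0, 0, 1]]]}}

```text
time: 13.75
ee_pos: [0.5356, -0.0207, 0.3194]
ee_rot: [-3.14, -0.0, 1.57]
ft_force: [0.6, 0.3, 1.0]
grip_width: 0.0855
finger_force: 0.0
```

Run:
```python
from h import *
from fit import *
s=monitor.state();print(s['ee_pos'],s['ee_rot'],s['qpos'])
m,im=snap('wrist','w9'); im=np.ascontiguousarray(im[:,:,::-1])
tip=np.array([[.579,-.2425,.016],[.579,-.2425,.006]]);print(proj(m,tip))
g=cv2.cvtColor(im,cv2.COLOR_BGR2GRAY);u,v=proj(m,tip)[1].astype(int)
hsv=cv2.cvtColor(im,cv2.COLOR_BGR2HSV)
mask=((hsv[:,:,1]<60)&(hsv[:,:,2]>110)).astype(np.uint8)
n,l,st,c=cv2.connectedComponentsWithStats(mask)
for i in range(1,n):
    if 8<st[i,4]<1500: print(st[i],c[i].round(1),atz(m,c[i],.006).round(4), im[l==i].mean(0).round())
```

```text
[ 0.53562896 -0.02074673  0.31936212] [-3.14013295e+00 -1.45334703e-04  1.56961653e+00] [-2.59596366e-01  3.08259267e-01  1.14546814e+00 -2.34160988e-04
  1.68931362e+00 -2.58444199e-01]
[[282.02604408 296.64794534]
 [281.52173097 292.9938179 ]]
[409 181  65  20 940] [443.8 191.3] [ 0.8066 -0.0774  0.006 ] [112. 126. 119.]
[ 99 192   8   8  45] [102.5 195.3] [ 0.3193 -0.0831  0.006 ] [111. 126. 117.]
[263 192  15   6  48] [270.3 194.4] [ 0.5594 -0.0818  0.006 ] [118. 125. 115.]
[260 200  37  18 357] [278.  208.7] [ 0.5707 -0.1034  0.006 ] [118. 128. 119.]
[124 202   7   7  41] [127. 205.] [ 0.3527 -0.0977  0.006 ] [112. 126. 118.]
[103 223   8   7  43] [106.7 226.2] [ 0.3194 -0.1305  0.006 ] [154. 176. 172.]
[287 263   8   7  40] [290.4 266. ] [ 0.5915 -0.1957  0.006 ] [111. 125. 116.]
[264 267   7   6  36] [266.9 269.4] [ 0.5556 -0.2013  0.006 ] [113. 127. 117.]
[279 289   8   7  45] [282.3 292.2] [ 0.5802 -0.241   0.006 ] [146. 165. 159.]
[ 99 299  16  11 105] [108.9 303.2] [ 0.3065 -0.2608  0.006 ] [123. 135. 141.]
[394 299  17  11 110] [399.8 303.2] [ 0.7662 -0.2609  0.006 ] [123. 134. 141.]
[139 303  65  40 624] [171.7 323.7] [ 0.4032 -0.2989  0.006 ] [111. 125. 118.]
[289 347  10   1  10] [293.5 347. ] [ 0.601  -0.3441  0.006 ] [118. 134. 133.]
```

The dot measures (0.580, -0.241). From the bolts it comes to (0.5805, -0.243), against the tip at (0.579, -0.2425), so within about 1.5 mm. Next I'll measure the inspection camera.

{"api": "play_rows", "payload": {"moves": [[[3.2, -0.36, -1.3, 0, 1], [3.2, -0.36, -1.3, 0, 1], [3.2, -0.36, -1.3, 0, 1], [3.2, -0.36, -1.3, 0, 1], [3.2, -0.36, -1.3, 0, 1], [3.2, -0.36, -1.3, 0, 1], [3.2, -0.36, -1.3, 0, 1], [3.2, -0.36, -1.3, 0, 1], [3.2, -0.36, -1.3, 0, 1], [3.2, -0.36, -1.3, 0, 1]]]}}

```text
time: 14.8
ee_pos: [0.5007, 0.2999, 0.4499]
ee_rot: [-3.141, 0.001, 1.568]
ft_force: [0.7, 0.8, 0.9]
grip_width: 0.0857
finger_force: 0.0
```

{"api": "play_rows", "payload": {"moves": [[[0, 0, 0, -8.2, 1], [0, 0, 0, -8.2, 1], [0, 0, 0, -8.2, 1], [0, 0, 0, -8.2, 1], [0, 0, 0, -8.2, 1], [0, 0, 0, -8.2, 1], [0, 0, 0, -8.2, 1], [0, 0, 0, -8.2, 1], [0, 0, 0, -8.2, 1], [0, 0, 0, -8.2, 1], [0, 0, 0, -8, 1], [0, 0, 0, 0, 1], [0, 0, 0, 0, 1]]]}}

```text
time: 16.1
ee_pos: [0.5009, 0.2989, 0.4496]
ee_rot: [-3.141, -0.001, 3.135]
ft_force: [0.4, 0.3, 0.4]
grip_width: 0.0853
finger_force: 0.0
```

Run:
```python
from fit import *
s=monitor.state();print(s['ee_pos'],s['ee_rot'])
m,im=snap('wrist','w10');snap('top','t10');snap('side','s10')
print(proj(m,[[.705,.317,.2],[.77,.317,0],[.77,.317,.244]]))
print(proj(load('t10')[0],[[.705,.317,.2],[.77,.317,0],[.77,.317,.244]]))
d=cv2.cvtColor(im,cv2.COLOR_RGB2GRAY)[190:384:6,150:370:4]
for r in d: print(''.join(' .:-=+*#%@'[min(9,x//18)] for x in r))
```

```text
[0.50088057 0.29892846 0.44956789] [-3.14121491e+00 -8.21885198e-04  3.13518478e+00]
[[267.88272152 306.69676162]
 [263.77768206 274.63513431]
 [268.92419214 370.55319146]]
[[163.54765564 131.20407231]
 [176.40067337 131.84259375]
 [161.05811258 106.67017113]]
%%%%%%%%%%%%%%%%%%%%%%%%%%%%%%%%%%%%%%%%%%%%%#---=--==-
%%%%%%%%%%%%%%%%%#%%%%%%%#%%%%%%%%%%%%%%%%%%%-=--=@@@@@
%%%%%%%%%%%%%%%%%%%%%%%%%%%%%%%%%%%%#########---+@@@@@@
%%%%%%%%%%%%%%%%%%%%%%%%%%%%%%%%%%%%%%%%%%%%%---@@@@@@*
%%%%%%%%%%%%%%%%%%%%%%%%%%%%%%%%%%%%%%%%%%%%%%-*@@@@@==
%%%%%%%%%%%%%%%%%%%%%%%%%%%%%%%%%%%%%#%#%###%%%*=====--
%%%%%%%%%%%%%%%%%%%%%%%%%##%%##%%#%%%%%%%%%%%%%%@-==--=
##%%%%%%%%%%%%%%%%%%%%%%%%%%%%%%%%%%%%####%###%%%%+-===
%%%%%%%%%%%%%%%%%%%%%%%%%%%%%%%%%%%%%%%%%%%%#########%#
%%%%%%%%%%%%%%%%%%%%%%%%%%%%%%%%#%%%%%%##%%%##%#%%%%#%#
%%%%%%%%%%%%%%%%%%%%%%%%%%%%%%%%%%%%%%%%%%%%%%%%%%%%%%%
 *%%%%%%%%%%%%%%%%%%%%%%%%%%%%%%%%%%%%%%%%%%%%%%%%%#  :
 -%%%%%%%%%##############= .....+##################+   
 .%%%%%########%#%%%%%%% ........ %%%%%%%%%%%%#####.   
  ######%%%%%%%%%%%%%%%=..........+%%%%%%%%%%%%%%%%    
[... 302 characters left out ...]
####.::::::.@@@@@@@@@@@@@@@@@@%%  
%%%%%###**+=--:::###%%%%# :::::- #@#++++++++++++@@@%## 
::::....::::.::::%%%%%%%%  .... ..   @@@@@@@@@@@@@%%%%=
.::::...:::::::..*%%%*   ..... .     -@@@@@@@@@@@@%%%%%
################*+%%%:     ... ..     @@@@@@@@@@@@#%###
==#*++++++++++=++:%%%     .......     %%%%%%%%%%#%#####
++##++++==+=++==+=%%%       . .       =%%%%%%%%%%%%%%# 
-+*#++++++=------:-++      . ...  .  . ---+++++++++++  
 .+#+++++++      ..       .      .      . +++++++++-   
  .+++++-    .                     .        :+++++:    
.   +. .        .                     ..        +.     
   .  .  .       .  .   .      .  ..   . .  .   .      
                 ..  .         ..           .   .
```

{"api": "play_rows", "payload": {"moves": [[[-1.2, -1, 0.3, 8.2, 1], [-1, -1.2, 0.3, 8.2, 1], [-0.9, -1.3, 0.3, 8.2, 1], [-0.6, -1.4, 0.3, 8.2, 1], [-0.4, -1.5, 0.3, 8.2, 1], [-0.2, -1.5, 0.3, 8.2, 1], [0, 0, 0, 8.2, 1], [0, 0, 0, 8.2, 1], [0, 0, 0, 8.2, 1], [0, 0, 0, 8.2, 1], [0, 0, 0, 8, 1], [0, 0, 0, 0, 1], [0, 0, 0, 0, 1]]]}}

```text
time: 17.55
ee_pos: [0.512, 0.2183, 0.432]
ee_rot: [-3.142, 0.0, 1.572]
ft_force: [0.0, 0.7, 0.3]
grip_width: 0.0855
finger_force: 0.0
```

Run:
```python
from fit import *
s=monitor.state();print(s['ee_pos'],s['ee_rot'])
m,im=snap('wrist','w11')
P=[[.705,.317,.2],[.77,.317,0],[.77,.317,.244]]
u=proj(m,P);print(u); u=u.mean(0).astype(int)
x0=min(max(u[0]-64,0),384);y0=min(max(u[1]-48,0),288);print('w11 crop',x0,y0)
c=lambda i,x,y:cv2.convertScaleAbs(cv2.resize(i[y:y+96,x:x+128],(400,300),interpolation=cv2.INTER_CUBIC),alpha=2)
A=c(load('w10')[1],200,255);B=c(load('w11')[1],x0,y0);C=c(load('w9')[1],220,200);D=cv2.convertScaleAbs(cv2.resize(load('t10')[1][90:150,130:210],(400,300),interpolation=cv2.INTER_CUBIC),alpha=2)
cv2.imwrite('pics/last.png',np.vstack([np.hstack([A,B]),np.hstack([C,D])]))
d=cv2.cvtColor(im,cv2.COLOR_RGB2GRAY)[y0:y0+96:4,x0:x0+128:2]
for r in d: print(''.join(' .:-=+*#%@'[min(9,x//18)] for x in r))
```

```text
[0.51200039 0.21832505 0.43199875] [-3.14157256e+00  2.16674573e-05  1.57167698e+00]
[[434.9346251   71.53453766]
 [411.24616195  80.5465484 ]
 [528.66850144  68.20965431]]
w11 crop 384 25
#%%################%%%%%%%%##+@@@@@@@@@@@@@@+=++++=::          .
#%%################%%%%#%%%##*@@@@@@@@@%@@@%..                ..
%%%################%%%%%%%##*%@@@@@@@@@%@%                  .. .
%%%################%%%%%%%##+@@@@@@@@%%%@*                    ..
%%%################%%%#%%%##+@@@@@@@@@@@@=                   ...
%%%###############%%%%%%%%##*%%@@@%@@@@@%                  .. ..
%%###############%%%%%%%%##*@@@@@@@@%@@@%                   ....
%%##########*:..........:*#+@%+:...      .   . ..           . ..
%%#######= ................         ..       .. ..  ..      ....
%######:.................. ::::::  .  ...  . .  . . .     ......
%####* ..:................:::::::. ... .  . ........ ..    .....
%###- :...:..............::::::::- .. ....... .. .....     .....
%##+ ....................::::::::- ....................     ....
%## .:..........-------::::::::::- ..................     ......
%## ...........:-------.:::::::::. ..... ........... .   . .....
%#* .:..........::::::..:::::::::     . . ...  .. ..      ......
%#* ..:..................:::::::     ..  .  .    .        ......
%##- :..................  ::::.    .  .          .       . .....
%###- ....................                .             . ......
#####* ..:...............:#####%%######                   ......
######## .............:########%%#####+                 ........
########%####*==+*%%%%##%######%######:                  .......
#########%%#%%%%%%%%%##########%%#####                . ........
#######%#%#%%%%%%%%%%##%######%%%######+                . ... ..
```

View pics/last.png

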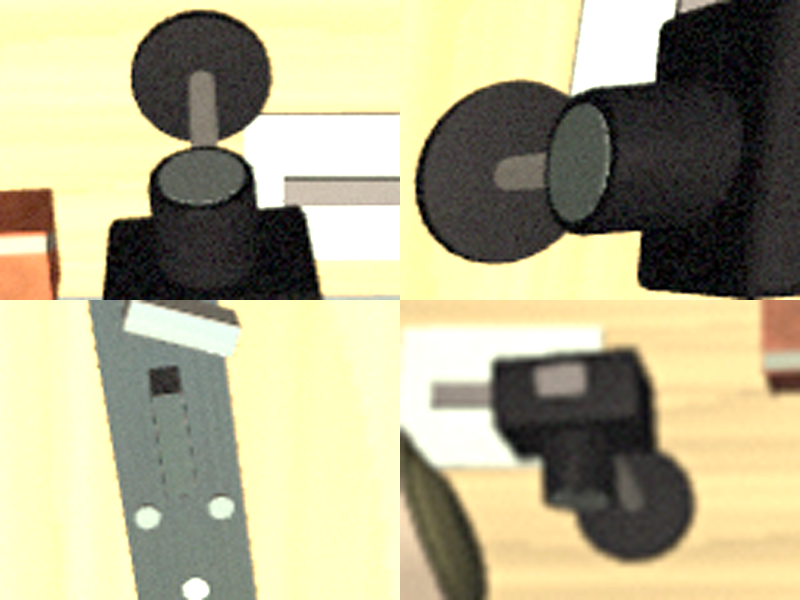

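From the mosaic, A (w10) has the lens centre at (204,176) and the foot centre at (201,75). B (w11) has the lens at (181,161) and the foot at (108,172). C has the dot at (195,289), with the tip just below the crop.

Run:
```python
from fit import *
a,b,s=load('w10')[0],load('w11')[0],load('s10')[0]
k=3.125
LA=np.array([204,176])/k+[200,255];LB=np.array([181,161])/k+[384,25];LS=np.array([208,125])/k+[70,190]
FA=np.array([201,75.5])/k+[200,255];FB=np.array([108,172])/k+[384,25]
L=tri([(a,LA),(b,LB)]);L3=tri([(a,LA),(b,LB),(s,LS)]);F=tri([(a,FA),(b,FB)])
print('lens',L,L3,[atz(m,u,.2) for m,u in((a,LA),(b,LB),(s,LS))]);print('foot',F,atz(a,FA,.01),atz(b,FB,.01))
l=(atz(a,LA,.2)+atz(b,LB,.2))/2; f=(atz(a,FA,.01)+atz(b,FB,.01))/2
print('yaw',np.degrees(np.arctan2((f-l)[1],(f-l)[0])),np.linalg.norm((f-l)[:2]))
# body edges in A: front face corners rows; lens barrel line side B
w,im=load('w9'); g=cv2.cvtColor(im,cv2.COLOR_BGR2GRAY)
d=g[280:312,262:306]
for r in d: print(''.join(' .:-=+*#%@'[min(9,x//18)] for x in r))
```

```text
lens [0.71672036 0.31303151 0.19362696] [0.71352839 0.31275593 0.19989737] [array([0.71231119, 0.31346975, 0.2       ]), array([0.71322231, 0.31201478, 0.2       ]), array([0.71486011, 0.31201599, 0.2       ])]
foot [ 0.78837581  0.31849663 -0.01399393] [0.77428411 0.31780434 0.01      ] [0.7772043  0.31733321 0.01      ]
yaw 4.382508418008422 0.0631621308836939
-------------------------------------=*%%%%%
--------------------------------------+%%%%%
--------------------------------------+%%%%%
--------------------------------------=#%%%%
=-------------------------------------=*%%%%
+-------------------------------------=*%%%%
+-------------------------------------=*%%%%
*-------------------------------------=+%%%%
#-------------------------------------=*%%%%
#-----------------=#%#+----------------+%%%%
%=---------------+%@@@@#---------------+%%%%
%+--------------+%@@@@@%*--------------=#%%%
%=--------------+%@@@@@@#--------------=*%%%
%*--------------=%@@@@@@#--------------=*%%%
%#--------------=#@@@@@%+--------------=*%%%
%#---------------=*%@@*=---------------=*%%%
%#=-----------------==-----------------=*%%%
%%+----------------:--------------------*%%%
%#=---------------:::-------------------+%%%
%%*---------------:-:-------------------=#%%
%%#---------------:-:------------------=+#%%
%%#----------------::----------=++++#%#%%%%%
%%#=--------------------=++++*####%%%%%%%%%%
%%#+-------------=-::-*##########%%%%%%%%%%%
%%#=------=+++*##*-:::=*#########%%%%%%%%%%%
%%%#++###########+::::-+#########%%%%%%%%%%%
%%%%#%%##%%%#####*:::--+##########%%%%%%%%%%
%%%%%%%%%%#%#####*::::-=##########%%%%%%%%%%
%%%%%%%%##%%#####*::-::=*##########%%%%%%%%%
%%%%%%%%%%#######*-:::--*##########%%%%%%%%%
%%%%%%%%%%%%######=:::--*##########%%%%%%%%%
%%%%%%%%##%%######=::::-+##########%%%%%%%%%
```

Run:
```python
from fit import *
a,b=load('w10')[0],load('w11')[0];k=3.125
for m,o,P in((a,[200,255],[(113,220),(303,208)]),(b,[384,25],[(260,22),(240,282)])):
    q=[atz(m,np.array(p)/k+o,.18) for p in P]; d=q[1]-q[0]; print(q,np.linalg.norm(d),np.degrees(np.arctan2(d[1],d[0])))
# axis-of-lens barrel + post midpoint: fit yaw jointly with foot, lens, body corners
def W(p,P): return Wp(p,np.array(P)/1e3)
obs=[(a,[200,255],(204,176),[-65,0,200],1),(b,[384,25],(181,161),[-65,0,200],1),(a,[200,255],(201,75.5),[0,0,10],1),(b,[384,25],(108,172),[0,0,10],1)]
r=least_squares(lambda p:np.concatenate([w*(proj(m,W(p,[P]))[0]-np.array(u)/k-o) for m,o,u,P,w in obs]),[.77,.317,0.05])
p=r.x;print(p,np.degrees(p[2]),r.fun.round(2)); print('lens,focus',W(p,[[-65,0,200],[-215,0,200]]))
```

```text
[array([0.75021974, 0.27166404, 0.18      ]), array([0.7441514 , 0.36035104, 0.18      ])] 0.08889436155201301 93.91432045691016
[array([0.74397349, 0.35869785, 0.18      ]), array([0.7524711 , 0.27084864, 0.18      ])] 0.0882592323352331 -84.47499457968743
[0.77720638 0.31758213 0.07735209] 4.43194832445633 [-0.66  0.06 -0.69 -0.54 -0.12  1.32  0.02 -0.16]
lens,focus [[0.71240074 0.31255926 0.2       ]
 [0.56284927 0.30096801 0.2       ]]
```

{"api": "play_rows", "payload": {"moves": [[[-2.5, 0.15, 1.9, 0, 1], [-2.5, 0.15, 1.9, 0, 1], [-2.5, 0.15, 1.9, 0, 1], [-2.5, 0.15, 1.9, 0, 1], [-2.5, 0.15, 1.9, 0, 1], [-2.5, 0.15, 1.9, 0, 1], [-2.5, 0.15, 1.9, 0, 1], [-2.5, 0.15, 1.9, 0, 1], [-2.5, 0.15, 1.9, 0, 1], [-2.5, 0.15, 1.9, 0, 1], [-2.5, 0.15, 1.9, 0, 1], [-2.5, 0.15, 1.9, 0, 1]]]}}

```text
time: 18.8
ee_pos: [0.5293, -0.0827, 0.2034]
ee_rot: [3.141, 0.0, 1.571]
ft_force: [0.8, 0.3, -0.3]
grip_width: 0.0855
finger_force: 0.0
```

{"api": "play_rows", "payload": {"moves": [[[0, 0, 0, -7.5, 1], [0, 0, 0, -7.5, 1], [0, 0, 0, -7.5, 1], [0, 0, 0, -7.5, 1], [0, 0, 0, -7.5, 1], [0, 0, 0, -7.5, 1], [0, 0, 0, -7.5, 1], [0, 0, 0, -7.5, 1], [0, 0, 0, -7.5, 1], [0, 0, 0, -7.5, 1], [0, 0, 0, 0, 1], [0, 0, 0, 0, 1]]]}}

```text
time: 20.0
ee_pos: [0.5294, -0.0817, 0.204]
ee_rot: [-3.142, 0.0, 2.875]
ft_force: [-0.2, -1.0, 0.2]
grip_width: 0.0854
finger_force: 0.0
```

Run:
```python
from fit import *
s=monitor.state();print(s['ee_pos'],s['ee_rot'])
m,im=snap('wrist','w12')
u=proj(m,[[.5549,-.079,.075]])[0].astype(int);print(u)
hsv=cv2.cvtColor(im,cv2.COLOR_RGB2HSV);mask=((hsv[:,:,1]<60)&(hsv[:,:,2]>100)).astype(np.uint8)
n,l,st,c=cv2.connectedComponentsWithStats(mask)
for i in range(1,n):
    if st[i,4]>30: print(st[i],c[i].round(1),atz(m,c[i],.075).round(4),im[l==i].mean(0).round())
d=cv2.cvtColor(im,cv2.COLOR_RGB2GRAY)[u[1]-50:u[1]+50:3,u[0]-70:u[0]+70:2]
for r in d: print(''.join(' .:-=+*#%@'[min(9,x//18)] for x in r))
```

```text
[ 0.52936629 -0.08171944  0.20401794] [-3.14153117e+00  1.05262156e-05  2.87538495e+00]
[263 210]
[   0   87   61   65 1256] [ 26.7 118.5] [ 0.4292 -0.2427  0.075 ] [121. 127. 113.]
[252 192  27  54 894] [264.8 217.6] [ 0.5613 -0.0799  0.075 ] [122. 131. 122.]
[150 214  11  11  95] [155.  218.9] [ 0.5371 -0.1729  0.075 ] [118. 128. 115.]
[   0  220   67   78 2999] [ 31.8 253.2] [ 0.539  -0.2915  0.075 ] [ 99. 108.  98.]
[123 242  12  11  93] [128.5 247. ] [ 0.5562 -0.2051  0.075 ] [162. 167. 149.]
[166 242  11  10  86] [170.6 246.8] [ 0.5659 -0.1686  0.075 ] [118. 129. 115.]
[ 98 299  18  11 114] [108.7 303.2] [ 0.6058 -0.2444  0.075 ] [143. 137. 125.]
[394 299  17  11 114] [399.7 303.3] [0.6783 0.0216 0.075 ] [144. 137. 126.]
[  0 302  43  14 380] [ 23.7 308.7] [ 0.5901 -0.3247  0.075 ] [116. 116. 103.]
[299 343  22  19 118] [311.9 350.3] [ 0.709  -0.0703  0.075 ] [114. 114. 101.]
%%%%%%%%%%%%%%%%%%%%%%@%@@@@@@@@%+-----=------=#%%%%%%%%%%%%%%%%%%%%%%
%%%%%%%%%%%%%%%%%@@@@@@@@@@@@%------=-=------=--%%%%%%%%%%%%%%%%%%%%%%
%%%%%%%%%%%%%@@@@@@@@@@@@@+-----==----==------==+%%%%%%%%%%%%%%
[... 1508 characters left out ...]
---=-=---*%%%%%%%%%%%%%*#######*%%%%%%%%%%%%%%%%%%%%#%%%%%%%%
----=---=-=---+%%%%%%%%%%%%%%%%%**######*%%%%%%%%%%%%%%%######%%%%%%%%
-----===--=*%%%%%%%%%%%%%%%%%%%%#*#####*#%%%%%%%%%%#%##%%%%%%%%%%%%%%%
--=-=-=+%%%%%%%%%%%%%%%%%%%%%%%%#*#####*#%%%%%%%%%#####%%%%%%%%%%%%%%%
--==*%%%%%%%%%%%%%%%%%%%%%%%%%%%#*#######%%%%######%%%%%%%%%%%%%%%%%%%
*%%%%%%%%%%%%%%%%%%%%%%%%%%%%%%%%%%%%%%#%#######%%%%%%%%%%%%%%%%%@@@@%
%%%%%%%%%%%%%%%%%%%%%%%%%%%%%%%%%%%%########%%%%%%%%%%%%%%@@@@@%%%%%%%
%%%%%%%%%%%%%%%%%%%%%%%%%%%%%%%#%%%#%%%%%%%%%%%%%%%%%@%@@%%%%%@%%%%%%%
%%%%%%%%%%%%%%%%%%%%%%%%%%%%%%%%%%%%%%%%%%%%%%%%@@@%@%%%%%%%%%%%%%%%%%
%%%%%%%%%%%%%%%%%%%%%%%%%%%%%%%%%%%%%%%%%%%%%@%%%%%%%%%%%%%%%%%%%%%@%%
```

Run:
```python
from fit import *
m,im=load('w12'); hd=np.array([[-12,-7,75],[34,-7,75],[34,7,75],[-12,7,75]])/1e3
# contour of bright head top
g=cv2.cvtColor(im,cv2.COLOR_BGR2GRAY); 
sub=g[196:248,250:282].astype(int)
for v in (202,210,218,226,234,241): print(v,''.join('%4d'%x for x in g[v,250:282]))
ee=np.array([.52937,-.08172,.20402]);yaw=2.87538
tx=np.array([np.cos(yaw),np.sin(yaw),0]);ty=np.array([np.sin(yaw),-np.cos(yaw),0])
for uv in((265,198),(265,220),(265,245.5)):
    P=atz(m,uv,.075);print(P,'tool',(P-ee)@tx*100,(P-ee)@ty*100)
D=[(128.5,247),(170.6,246.8),(155,218.9)]
q=[atz(m,u,.006) for u in D];print('dot,bolts',q)
mid=(q[1]+q[2])/2;X=(q[0]-mid)/np.linalg.norm(q[0]-mid);print('socket',q[0]-.165*X,np.degrees(np.arctan2(X[1],X[0])),np.linalg.norm(q[0]-mid))
```

```text
202   73  93 126 128 125 125 123 111 117 129 132 131 133 134 135 131 128 130 130 131 131 130 128 121 126 126 127 122  95  70  71  72
210   69  69  68  68  80 118 126 113 117 129 130 133 134 133 134 134 131 128 129 130 131 130 124 119 119  74  70  70  69  71  68  70
218   72  70  67  67  71  70  69  81 116 128 129 132 132 131 133 133 131 129 129 128 129 129 122 125 152 154 153 153 151 151 153 151
226  151 152 151 151 150 149 143 123 116 126 129 133 132 134 133 130 128 127 129 128 131 130 121 123 146 146 146 146 143 145 145 146
234  147 146 146 149 147 146 143 123 116 127 129 129 133 132 133 129 127 128 128 130 130 128 117 120 147 149 149 148 147 149 148 148
241  150 150 151 150 151 151 150 142 115 125 130 130 132 130 131 130 128 129 127 129 129 125 120 126 147 148 145 146 145 145 146 146
[ 0.54393168 -0.07513438  0.075     ] tool -1.2316192296409993 1.0184509652077776
[ 0.56341715 -0.08024526  0.075     ] tool -3.2459838378428363 1.037989395506927
[ 0.58699265 -0.08642892  0.075     ] tool -5.683166811930711 1.0616289737002733
dot,bolts [array([ 0.58009587, -0.24085674,  0.006     ]), array([ 0.59228376, -0.19516401,  0.006     ]), array([ 0.55623593, -0.20060629,  0.006     ])]
socket [ 0.55789086 -0.07735769  0.006     ] -82.2659095321552 0.043366072934011485
```

{"api": "play_rows", "payload": {"moves": [[[-0.7, 0.26, 2, 0, 0.6], [-0.7, 0.26, 2, 0, 0.6], [-0.7, 0.26, 2, 0, 0.6], [-0.8, 0.27, 2, 0, 0.6], [0, 0, 2, 0, 0.6], [0, 0, 2, 0, 0.6], [0, 0, 1.5, 0, 0.6], [0, 0, 1, 0, 0.6], [0, 0, 0.8, 0, 0.6], [0, 0, 0, 0, 0.5], [0, 0, 0, 0, 0.4], [0, 0, 0, 0, 0.3], [0, 0, 0, 0, 0.25], [0, 0, 0, 0, 0.25]]]}}

```text
time: 21.45
ee_pos: [0.5603, -0.0792, 0.0514]
ee_rot: [-3.142, 0.001, 2.878]
ft_force: [-1.2, -0.1, -0.1]
grip_width: 0.0211
finger_force: 0.0
```

Run:
```python
from fit import *
s=monitor.state();print(s['ee_pos'],s['ee_rot'],s['ft_force'],s['grip_width'])
m,im=snap('wrist','w13')
d=cv2.cvtColor(im,cv2.COLOR_RGB2GRAY)[190:370:4,180:330:2]
for r in d: print(''.join(' .:-=+*#%@'[min(9,x//18)] for x in r))
e=s['ee_pos'];y=s['ee_rot'][2];t=np.array([np.cos(y),np.sin(y),0])
print(proj(m,[[e[0],e[1],z] for z in(.05,.06,.075)]),proj(m,[np.array([e[0],e[1],z])+.011*t for z in(.05,.056,.06)]))
```

```text
[ 0.56025808 -0.07918968  0.05140733] [-3.14151533e+00  7.27903232e-04  2.87769746e+00] [-1.15423478 -0.1161673  -0.13983514] 0.021058466469068223
=========+==========-:.:...::..:..:.::.:..-=====.:==============#@@@@@@@@@@
================::::.::...:.:::::.:..:===========.:==============#@@@@@@@@@
==========+=+==..:..:..::.:...:::-===============-.-==============@@@@@@@@@
==============.:.::::...:::.-=====================::-=============+@@@@@@@@
=============:.::::.:..:===========================:.-=============*@@@@@@@
============::.::::=================================.:==============#@@@@@@
===========:..-===+====++=======----------===========::==============%@@@@@
====+===+===================---===========---=========.:==============@@@@@
+=========================-#%---------------#%-========.:=============+@@@@
==========================%%#------=--------*%%*=====+==.-==============@@@
:-======================#%%%=---------------+%%%#=======-:=============#@@@
..-=============+===++=+%%%%----------------=%%%%*=======::=======#@@@@@@@@
..:-===================+**%#*############
[... 1942 characters left out ...]
..... ......=@@@@@@@@@@@@@@@@@@@@@@@@@@@@@@@@@@@# . .. ...   .  ....
. . .....   ...... =@@@@@@@@@@@@@@@@@@@@@@@@@@@@@@@@@@@#..   .....   . ....
... . . ...  ..... =@@@@@@@@@@@@@@@@@@@@@@@@@@@@@@@@@@@#...... .. .. . ....
 . .. .  . . .. ...... ..-+%@@@@@@@@@@@@@@@@@@@%*-.. .  ..  . .. ...  .. ..
. ......... .. . ... ..... ..... ..-+++-:.. ........  . .......       .....
.:::::........  . .    . .  . ....... . ...... .. .  ... .  . ...... .::::.
 :::.  .... .  .. .   . .... ..  . . .......   . .. . ..  .. .... .....:::.
[[252.45086789 250.31091917]
 [252.3480911  260.00677782]
 [252.16709735 277.08154465]] [[252.429166   229.12587091]
 [252.36697076 234.11882147]
 [252.32283911 237.66165099]]
```

The head is centred between the pads. I'll go 4 mm deeper and close.

{"api": "play_rows", "payload": {"moves": [[[0, 0, 0.2, 0, 0.25], [0, 0, 0.2, 0, 0.25], [0, 0, 0, 0, 0.2], [0, 0, 0, 0, 0.15], [0, 0, 0, 0, 0.1], [0, 0, 0, 0, 0], [0, 0, 0, 0, 0], [0, 0, 0, 0, 0]]]}}

```text
time: 22.3
ee_pos: [0.5606, -0.0795, 0.0478]
ee_rot: [-3.141, 0.002, 2.878]
ft_force: [-1.1, -1.5, 6.5]
grip_width: 0.0131
finger_force: 61.0
```

{"api": "play_rows", "payload": {"moves": [[[0, 0, -0.5, 0, 0], [0, 0, -1, 0, 0], [0, 0, -1, 0, 0], [0, 0, -1.5, 0, 0], [0, 0, -2, 0, 0], [0, 0, -2, 0, 0], [0, 0, -2, 0, 0], [0, 0, -2, 0, 0], [0, 0, -2, 0, 0], [0, 0, -2, 0, 0], [0, 0, -1.3, 0, 0], [0, 0, 0, 0, 0]]]}}

```text
time: 23.5
ee_pos: [0.5605, -0.0791, 0.2224]
ee_rot: [-3.141, 0.004, 2.878]
ft_force: [-0.3, -0.2, -1.4]
grip_width: 0.0131
finger_force: 60.4
```

{"api": "play_rows", "payload": {"moves": [[[0.25, 1, 0, 0, 0], [0.45, 1.85, 0, 0, 0], [0.5, 2, 0, 0, 0], [0.5, 2, 0, 0, 0], [0.5, 2, 0, 0, 0], [0.5, 2, 0, 0, 0], [0.5, 2, 0, 0, 0], [0.5, 2, 0, 0, 0], [0.5, 2, 0, 0, 0], [0.5, 2, 0, 0, 0], [0.5, 2, 0, 0, 0], [0.5, 2, 0, 0, 0], [0.5, 2, 0, 0, 0], [0.5, 2, 0, 0, 0], [0.5, 2, 0, 0, 0], [0.5, 2, 0, 0, 0], [0.5, 2, 0, 0, 0], [0.5, 2, 0, 0, 0], [0.4, 2, 0, 0, 0], [0.4, 0.1, 0, 0, 0]]]}}

```text
time: 25.5
ee_pos: [0.5637, 0.3047, 0.2184]
ee_rot: [-3.141, -0.002, 2.88]
ft_force: [-1.3, 0.2, -1.2]
grip_width: 0.0128
finger_force: 60.4
```

{"api": "play_rows", "payload": {"moves": [[[0, 0, 0, -2, 0], [0, 0, 0, -4, 0], [0, 0, 0, -4, 0], [0, 0, 0, -4, 0], [0, 0, 0, -3.7, 0], [0, 0, 0, -2, 0], [0, 0, 0, 0, 0], [0, 0, 0, 0, 0], [0, 0, 0, 0, 0], [0, 0, 0, 0, 0]]]}}

```text
time: 26.5
ee_pos: [0.5646, 0.3023, 0.2199]
ee_rot: [-3.142, -0.0, -3.062]
ft_force: [0.5, 0.6, -1.0]
grip_width: 0.0129
finger_force: 60.4
```

Run:
```python
from fit import *
s=monitor.state();print(s['ee_pos'],s['ee_rot'],s['ft_force'],s['grip_width'],s['finger_force'])
y=s['ee_rot'][2];tx=np.array([np.cos(y),np.sin(y)]);print('axis',s['ee_pos'][:2]+.0059*tx,np.degrees(y))
w,wi=snap('wrist','w14');S,si=snap('side','s14');T,ti=snap('top','t14')
ax=np.array([.5633,.3007]);c=np.array([.9968,.0802])
pts=np.array([[*ax,.181],[*ax,.219],[*(ax-c*.012),.248],[*(ax+c*.034),.248],[*(ax+c*.034),.224]])
print(proj(S,pts).round(1).tolist());print(proj(w,pts).round(1).tolist())
u=proj(S,pts).mean(0).astype(int);print(u)
d=cv2.cvtColor(si,cv2.COLOR_RGB2GRAY)[u[1]-35:u[1]+30,u[0]-40:u[0]+30]
for r in d[::1]: print(''.join(' .:-=+*#%@'[min(9,x//18)] for x in r))
```

```text
[0.56464129 0.30232416 0.21990969] [-3.14151366e+00 -2.70236950e-04 -3.06212665e+00] [ 0.48912964  0.63651337 -0.99731187] 0.012930801911232873 60.3872472765579
axis [0.55875991 0.3018558 ] -175.44693366174823
[[197.1, 239.5], [195.9, 226.9], [200.0, 217.2], [181.2, 216.3], [182.1, 224.5]]
[[250.8, 219.6], [250.0, 247.5], [249.0, 251.5], [249.5, 350.0], [250.1, 314.8]]
[191 224]
%%%%%%%%%%%%%%%%%####%%%%%%%%%%#=. ..  .. ..  .. . .::+%%%%%%%%%%%%%%%
%%%%%%%%%%%%%%%%####%%%%%%%%%%%#=.. .  ...: .. ... .:-*%%%%%@%%%%%%%%%
%%%%%%%%%%%%%%%%####%%%%%%%%%%%*..... ..... .... ...:=%%%%%@%%%%%%%%%%
%%%%%%%%%%%%%%%###%%%%%%%%%%%%#+:..... ...  .:::   .:+%%%%%@%%%%%%%%%%
%%%%%%%%%%%%%%####%%%%%%%%%%%%%+.....:...........  .-*%%%%%@%%%%%%%%%%
%%%%%%%%%%%%%%###%%%%%%%%%%%%%%= ..:---:. ..........=%%%%@@%%%%%%%%%%%
%%%%%%%%%%%%%###%%%%%%%%%%%%%%#= ..:---:...  . . . .+%%%%@@@%%%%%%%%%%
%%%%%%%%%%%%####%%%%%%%%%%%%%%%+...:=--:..     . ..:*%%%%@@%%%%%%%%%%%
%%%%%%%%%%%%###%%%%%%%%%%%%%%%%*. .-++=:.   . .  ..=#%%%@@%%%%%%%%%%%%
%%%%%%%%%%%###%%%%%%%%%%%%%%%%%%+..-++=:.    .    .+%%%%@@%%%%%%%%%%%%
%%%%%%%%
[... 3196 characters left out ...]
%%%%%%%%%%%%%%%%%%%%%%%%%%%%%%%%%%%%%%%%%%%%%%%%%%%%%%%%%%%%%
%%%%##%%%%%%%%%%%%%%%%%%%%%%%%%@%%%#%%%%%%%%%%%%%%%%%%%%%%%%%%%%%%%%%%
%%%###%%%%%%%%%%%%%%%%%%%%%%%%%%%%%%%%%%%%%%%%%%%%%%%%%%%%%%%%%%%%%%%%
%%%###%%%%%%%%%%%%%%%%%%%%%%%%@%%%%%%%%%%%%%%%%%%%%%%%%%%%%%%%%%%%%%%%
%%###%%%%%%%%%%%%%%%%%%%%%%%%%%%%%%%%%%%%%%%%%%%%%%%%%%%%%%%%%%%%%%%%%
%%###%%%%%%%%%%%%%%%%%%%%%%%%%%%%%%%%%%%%%%%%%%%%%%%%%%%%%%%%%%%%%%%%%
%%##%%%%%%%%%%%%%%%%%%%%%%%%%%%%%%%%%%%%%%%%%%%%%%%%%%%%%%%%%%%%%%%%%%
%###%%%%%%%%%%%%%%%%%%%%%%%%%%%%%%%%%%%%%%%%%%%%%%%%%%%%%%%%%%%%%%%%%%
####%%#%%%%%%%%%%%%%%%%%%%%%%%%%%#%%%%%%%%%%%%%%%%%%%%%%%%%%%%%%%%%%%%
###%%##%%%%%%%%%%%%%%%%%%%%%%%%%%%%%%%%%%%%%%%%%%%%%%%%%%%%%%%%%%%%%%%
```

{"api": "play_rows", "payload": {"moves": [[[-0.2, -0.1, -0.1, 0, 0], [-0.25, -0.06, 0, 0, 0], [0, 0, 0, 0, 0], [0, 0, 0, 0, 0], [0, 0, 0, 0, 0], [0, 0, 0, 0, 0]]]}}

```text
time: 27.25
ee_pos: [0.5693, 0.3011, 0.221]
ee_rot: [-3.142, -0.0, -3.062]
ft_force: [-0.2, 0.6, -0.9]
grip_width: 0.0127
finger_force: 60.4
```

Run:
```python
from fit import *
E=[];
for i in range(6):
    S,si=snap('side','s15');s=monitor.state();E.append(np.r_[s['ee_pos'],s['ee_rot'][2]])
e=np.mean(E,0);print(e,np.std(E,0),s['finger_force'],s['joint_vel'].round(3))
ax=e[:2]+.0059*np.array([np.cos(e[3]),np.sin(e[3])]);print('axis',ax,'shank z',e[2]-.0398+.019)
g=cv2.cvtColor(si,cv2.COLOR_RGB2GRAY)
z0=e[2]-.0398
print(proj(S,[[*ax,z0],[*ax,z0+.02],[*ax,z0+.038]]))
for v in range(226,246): print(v,g[v,186:210])
# plate/dot undisturbed check (top view)
T,ti=snap('top','t15')
u=proj(T,[[.5801,-.2415,.006]])[0].astype(int);print(u)
gt=cv2.cvtColor(ti,cv2.COLOR_RGB2GRAY)
for v in range(u[1]-8,u[1]+10): print(gt[v,u[0]-20:u[0]+10])
```

```text
[ 0.56933648  0.30114555  0.22104699 -3.0615952 ] [1.12370075e-05 8.35559241e-06 1.16871492e-05 2.39068933e-05] 60.392159138500574 [-0.001  0.001 -0.002 -0.002 -0.001  0.002]
axis [0.56345535 0.30067407] shank z 0.20024699423811446
[[197.02023443 239.40068343]
 [196.42312798 232.8166858 ]
 [195.87668953 226.79137908]]
226 [ 80  79  66  32  22  24  30  22  25  46  69  66  67  66  70  94 137 159
 160 160 160 160 157 156]
227 [124 122 101  55  36  33  36  32  25  54  78  84  93  86  82 101 142 161
 159 161 159 159 155 154]
228 [150 150 139 103  92  90  73  61  60  70  85 111 117 108  91 100 149 161
 161 160 158 156 154 153]
229 [150 146 145 147 141 140 120  90  76  74  80  94  75  69 101 137 160 160
 160 161 159 157 154 153]
230 [149 144 144 152 154 153 150 129  94  71  67  65  61  91 141 158 160 162
 160 157 157 155 152 156]
231 [145 147 150 153 153 152 151 147 121  64  68  63  65  88 138 158 160 159
 159 157 154 155 154 154]
232 [145 146 149 153 152 150 148 148 125  68  66  66  67  80 128 161 161 159
 157 156 155 153 153 153]
233 [146 147 154 153 151 149 147 151 138  64  67  66  63  8
[... 2653 characters left out ...]
49 47 52 51 50 51 51 51 53 51 51 52 51 52 50 51 50 51 55 59 48 41
 41 36 40 58 74 92]
[ 33  32  38  48  50  52  52  51  51  53  52  50  50  51  52  51  51  50
  49  50  50  51  50  51  49  48  58  84 106 112]
[ 35  36  43  51  52  52  50  52  61  66  62  54  49  51  50  52  51  51
  52  51  49  50  51  51  51  50  60  88 111 117]
[ 49  50  50  52  51  51  50  59  80  93  83  63  51  50  50  52  51  51
  51  50  50  52  51  49  50  50  58  86 112 115]
[ 53  52  51  52  50  50  51  62  87  98  93  71  54  50  50  51  49  49
  50  50  49  50  53  54  52  54  61  83 110 116]
[ 53  51  50  51  50  51  50  56  74  89  83  65  51  50  50  51  52  55
  53  54  57  61  72  82  82  84  88  96 115 120]
```

Run:
```python
from bench import order
print(order.hand_in())
```

```text
the job is handed in; nothing more can be done
None
```

The job is handed in at about 28 s of the 61 s: the plate's chalk dot lies about 2 mm from the tip by my measurement. The pin is held upright at the focus point with its nose to the camera; by arm readings its shank is within about 1 mm of focus, while the camera's own position is only known to a few millimetres.

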